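Pair the round flowerpots with their saucers

TASK

Three round flowerpots and their three drip saucers stand mixed up on the table: stand each round pot upright in the saucer of its own size, the small one in the small saucer, the medium in the medium and the large in the large, with its foot flat on the saucer's floor. Set the unglazed pots down gently without tipping or dropping them, and leave the saucers, the square planter and the kiln prop where they are.

Things in the scene. Friction and masses are not known exactly. Their poses are not given: they have to be found in the camera images.
- pot_small: small round flowerpot, plain unglazed terracotta, open at the top, loose, standing upright: 44 mm high, tapering from 31 mm diameter at the foot to an upright rim band of 40 mm outside diameter over the top 14 mm (take it there, from above), wall 4.5 mm, about 70 g. Origin: centre of its underside, z up along its axis.
- pot_medium: medium round flowerpot, plain unglazed terracotta, open at the top, loose, standing upright: 57 mm high, tapering from 40 mm diameter at the foot to an upright rim band of 52 mm outside diameter over the top 17 mm (take it there, from above), wall 4.5 mm, about 110 g. Origin: centre of its underside, z up along its axis.
- pot_large: large round flowerpot, plain unglazed terracotta, open at the top, loose, standing upright: 70 mm high, tapering from 49 mm diameter at the foot to an upright rim band of 64 mm outside diameter over the top 20 mm (take it there, from above), wall 4.5 mm, about 170 g. Origin: centre of its underside, z up along its axis.
- saucer_small: small round drip saucer for the small pot, plain terracotta, low dish lying flat on the table, loose: 61 mm outside diameter, 13 mm high, its flat inner floor 47 mm in diameter and 5 mm above its underside. Origin: centre of its underside, z up.
- saucer_medium: medium round drip saucer for the medium pot, plain terracotta, low dish lying flat on the table, loose: 74 mm outside diameter, 13 mm high, its flat inner floor 60 mm in diameter and 5 mm above its underside. Origin: centre of its underside, z up.
- saucer_large: large round drip saucer for the large pot, plain terracotta, low dish lying flat on the table, loose: 87 mm outside diameter, 13 mm high, its flat inner floor 73 mm in diameter and 5 mm above its underside. Origin: centre of its underside, z up.
- square_planter: square terracotta planter, 50 x 50 mm, 56 mm high, open at the top, loose; it is no round pot and stays. Origin: centre of its underside; x and y along its sides, z up.
- kiln_prop: round straight-sided kiln prop, a thick terracotta tube, 42 mm outside diameter, 18 mm bore, 50 mm high, loose; it is no pot and stays. Origin: centre of its underside, z up.
Mind the look-alikes: they are no part of the job. What is shaped like the pot_large but blue or white is not meant.

How it is judged:
By the outcome, as a careful person would: the job done as asked, in the order asked, and still so for the second after the job is handed in, with the robot touching nothing.
It also fails if it takes over 86 s, if anything falls off the work surface, if the arm or the gripper's body presses on something with over 40 N, if the wrist force passes 120 N, or if a joint passes its speed limit or range.

ROBOT

A 7-joint arm with a two-finger parallel gripper is mounted at the origin on a cart in front of the work surface, level with it; the furniture and walls round the work are solid. World frame = base frame: x ahead of the robot, y to its left, z up, the work surface at z = 0. Lengths are in mm, angles in degrees, forces in N, time in s.
With the tool pointing down it reaches from about 400 to 900 mm from the base axis. Payload 5.6 kg.
Tool frame: the origin (TCP) lies midway between the tips of the shut fingers; the grasp point (between the pads) lies 19 mm behind it (manip.tcp_to_grasp is the distance from the TCP to the grasp point, in mm); x points along the fingers, y is the direction in which the jaws open and shut, and the axes are right-handed (so a half turn about x gives the same grasp; the last joint's range is limited). The gripper opens to 92 mm and grips with 3 to 60 N. Pads are 20 mm wide; open, the fingers measure 128 mm over their backs; the gripper's body (75 mm by 189 mm) begins 69 mm behind the grasp point.
Start: joints at [-72.594, 26.786, -0.665, 91.828, 0.344, 61.387, -3.226], TCP at [220.97, 611.295, 214.592] pointing down, gripper open.
Joint ranges: [-144.91, 144.91], [-17.63, 115.5], [-89.93, 88.59], [15.96, 139.68], [-74.01, 254.01], [8.47, 105.57], [-167.45, 167.45]. Speed limits (degrees/s): [147.25, 147.25, 180, 180, 180, 180, 180].

INTERFACE

Orientations are given as a 3x3 rotation matrix whose columns are the frame's x, y, z axes.
In Python, from workcell import read_state, cams, manip gives the robot as it stands.
- The arm moves only by the shell command python3 -m handwheel 'ROWS' [FORCE]. ROWS is JSON, a list of rows, each an object of numbers: "rx", "ry", "rz": the turn, a rotation vector about the tool's x, y, z in rad; "dx", "dy", "dz": the shift along the tool's x, y, z in cm; "jaw": the opening, from 0 (shut) to 1 (fully open). A call has 1 to 5 rows; each row is the pose to reach, as a shift and turn from the pose commanded when the call began, along the tool's axes at that moment; what a row does not reach only later rows make up. A row lasts 1/10 s, in which the tool goes at most 50 mm and 8.59 degrees, less where a joint would pass 70% of its speed; a pose out of reach is approached as far as the arm can. A call with a gripper value outside its range is refused whole. The fingers move at their own pace and stop on an object; FORCE is the grip in N (left out, the last holds). Time passes only in rows, so rows that repeat a pose let the fingers close. It gives the time, the measured TCP pose, the force and the opening at its end, in the units of the state.
- read_state(): the state, without advancing time (a new reading comes with each control period).
- cams.grab_frame(name): name is "scene" or "top"; returns a dict with "image" (480x640x3 uint8, red, green, blue), "range_z" (480x640 float32, mm along the optical axis (not along the pixel's ray), 0 where there is no reading), "vfov" (degrees; the focal length in pixels is half the picture's height over the tangent of half this angle, whatever the lens; pixels are square), "cx", "cy" (the principal point, pixels), "distortion" ([k1, k2, p1, p2, k3] as OpenCV has them; the pictures are not rectified), "cam_to_world" (4x4, takes a point from camera to world coordinates). Camera axes: x right, y up, looking along -z (the intrinsics and any distortion apply to the point x, -y, -z); pixel columns grow to the right and rows downward; lengths in mm; the calibration is good to about 2 mm. A picture is of the moment at which its call begins.
- manip.close_job(): hands the job in, once; it reports no verdict.
The state is a dict: "time_s": time; "q": joint angles; "joint_velocities": joint speeds; "tau": joint torques, N m; "position": TCP position; "tool_rot": TCP orientation; "contact_force": force on the tool from outside, world axes, zero at the start; "wrist_torque": the same for the moment, N m; "finger_gap": finger opening in mm.
Only numpy, scipy, OpenCV 4.12 (cv2) and the standard library are available. Lean on these libraries where they do the work, as an engineer would, in place of code of your own. Each camera call takes 0.05 s, during which the arm holds its last target. There are 200 camera calls.

## Working session

There is one attempt and no reset: what is moved stays moved. The work goes in short steps, Python scripts to look and compute and a shell command to move; the robot and the scene stay as the last step left them, time stands still between calls to the robot, and variables do not carry over. Pictures are saved under pics/ and viewed, about 12 in all and at most 16, crops included, and the job is handed in when it is done.

```bash
ls; mkdir -p pics
python3 - <<'E'
from workcell import read_state,cams,manip
import cv2,numpy as np
np.set_printoptions(precision=3,suppress=True)
s=read_state();print(s['time_s'],s['position'],np.array(s['tool_rot']),s['finger_gap'],s['contact_force'])
for n in ("scene","top"):
    f=cams.grab_frame(n);cv2.imwrite(f'pics/{n}0.png',f['image'][:,:,::-1]);np.savez(f'pics/{n}0.npz',**f)
    print(n,f['vfov'],f['cx'],f['cy'],f['distortion'],np.array(f['cam_to_world']),(f['range_z']>0).mean())
E
```

```text
pics
0.0 [220.785 610.742 213.642] [[-0.     0.34   0.94 ]
 [-0.002  0.94  -0.34 ]
 [-1.    -0.002  0.   ]] 91.87938646873029 [-0.344 -0.164 -0.496]
scene 56.51946863237437 312.9162622510704 236.31047769231566 [0.03 0.   0.   0.   0.  ] [[ -0.494   0.545  -0.677 -19.348]
 [ -0.869  -0.292   0.4   360.197]
 [  0.021   0.786   0.618 579.333]
 [  0.      0.      0.      1.   ]] 0.9950423177083333
top 49.601007987887755 327.22341283698006 243.5547147140018 [-0.115  0.     0.     0.     0.   ] [[   0.009    0.985   -0.17   409.976]
 [  -1.       0.006   -0.02    -3.341]
 [  -0.019    0.17     0.985 1018.171]
 [   0.       0.       0.       1.   ]] 0.99587890625
```

View pics/top0.png

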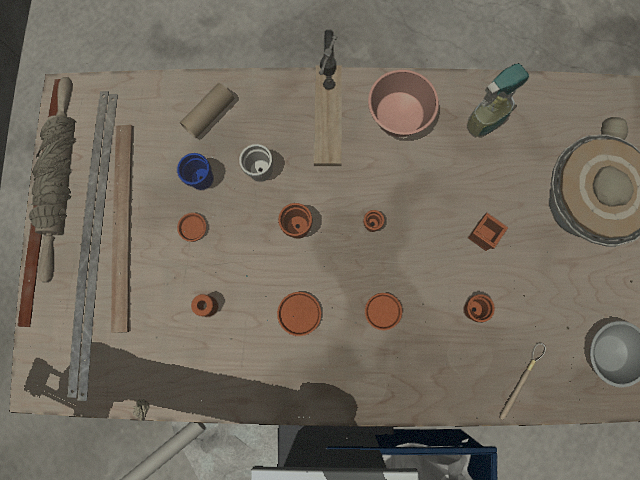

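View pics/scene0.png

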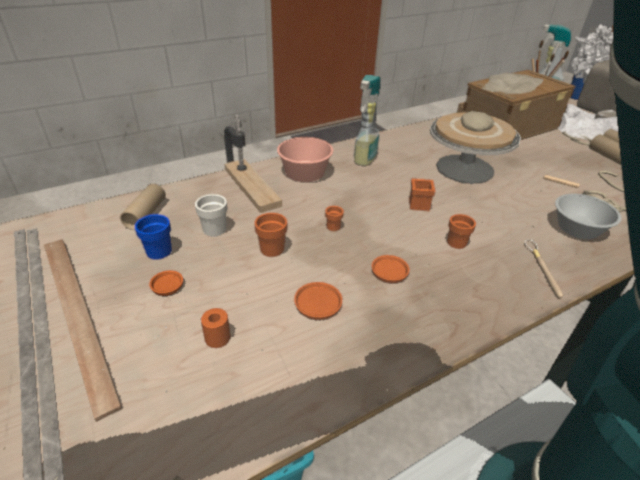

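Top view: the large pot is at (295,220), the small pot at (374,220) and the medium pot at (480,307). The saucers are small (193,227), large (300,313) and medium (384,310). Look-alikes to leave are the blue pot (194,170), white pot (256,161), square planter (488,231) and kiln prop (204,304). I chose the round, orange, tapered pots. Next I measure them in both views and check the choice in one crop.

```bash
cat > h.py <<'E'
import cv2,numpy as np
from workcell import read_state,cams,manip
np.set_printoptions(precision=1,suppress=True)
def grab(n,save=None):
    f=cams.grab_frame(n)
    if save: cv2.imwrite(save,f['image'][:,:,::-1])
    return f
def rays(f,px):
    fl=240/np.tan(np.radians(float(f['vfov'])/2));K=np.array([[fl,0,f['cx']],[0,fl,f['cy']],[0,0,1]],float)
    u=cv2.undistortPoints(np.asarray(px,float).reshape(-1,1,2),K,np.asarray(f['distortion'],float)).reshape(-1,2)
    return np.c_[u[:,0],-u[:,1],-np.ones(len(u))]
def pts(f,m):
    v,u=np.nonzero(m&(f['range_z']>0));d=rays(f,np.c_[u,v])*f['range_z'][v,u][:,None];T=np.array(f['cam_to_world'])
    return d@T[:3,:3].T+T[:3,3]
def plane(f,px,z):
    T=np.array(f['cam_to_world']);d=rays(f,px)@T[:3,:3].T
    return T[:3,3]+d*((z-T[2,3])/d[:,2])[:,None]
def orange(f):
    h=cv2.cvtColor(f['image'],cv2.COLOR_RGB2HSV);return cv2.inRange(h,(0,130,40),(14,255,255))
def circ(p):
    for _ in range(3):
        A=np.c_[2*p,np.ones(len(p))];s=np.linalg.lstsq(A,(p**2).sum(1),rcond=None)[0];c=s[:2];r=np.sqrt(s[2]+c@c)
        e=abs(np.linalg.norm(p-c,axis=1)-r);k=e<max(2,np.percentile(e,85));p=p[k]
    return c,2*r
E
python3 - <<'E'
from h import *
for n in("scene","top"):
    f=dict(np.load(f'pics/{n}0.npz'));m=orange(f)
    k,L,S,C=cv2.connectedComponentsWithStats(m)
    print(n)
    for i in range(1,k):
        if S[i,4]<150 : continue
        P=pts(f,L==i);zt=np.percentile(P[:,2],97)
        if zt>100 or zt<3: continue
        top=P[P[:,2]>zt-6]
        # outer outline of the rim: hull of top points
        hh=cv2.convexHull(top[:,:2].astype(np.float32))[:,0]
        c,d=circ(hh.astype(float)) if len(hh)>4 else (top.mean(0),0)
        print(C[i],S[i,4],'ztop %.1f'%zt,'centre',c,'dia %.1f'%d,'n',len(top))
    g=f['image'][:,:,::-1]
    tt=pts(f,(np.abs(np.indices((480,640))[0]-265)<8)&(np.abs(np.indices((480,640))[1]-340)<25));print('table z',np.median(tt[:,2]))
f=dict(np.load('pics/top0.npz'));cv2.imwrite('pics/crop1.png',cv2.resize(f['image'][140:340,165:525,::-1],None,fx=2.2,fy=2.2))
E
```

```text
scene
[321.2  58. ] 11914 ztop 30.6 centre [ 2504.9 -1096.1] dia 567.3 n 464
[421.5 193.7] 645 ztop 54.6 centre [ 601.2 -288.9] dia 56.8 n 197
[333.7 217. ] 334 ztop 42.8 centre [623.3 -68.5] dia 37.2 n 104
[270.9 232.6] 1077 ztop 68.3 centre [618.2  79.7] dia 62.8 n 251
[460.1 230. ] 682 ztop 55.8 centre [ 455.3 -266.1] dia 50.6 n 171
[390.  268.2] 801 ztop 12.2 centre [451.4 -89.6] dia 72.1 n 259
[166.2 282.4] 643 ztop 12.4 centre [614.5 290.8] dia 58.4 n 247
[318. 300.] 1376 ztop 12.2 centre [445.3  72.1] dia 83.8 n 372
[215.3 327.1] 881 ztop 50.0 centre [456.9 253.1] dia 40.6 n 388
table z -1.6636420232388218
top
[297.1 220.2] 495 ztop 73.1 centre [619.4  77.3] dia 62.1 n 195
[373.8 220. ] 229 ztop 47.6 centre [624.5 -71.2] dia 37.9 n 108
[192.  226.8] 573 ztop 15.5 centre [615.4 289.7] dia 57.3 n 151
[488.7 230.8] 490 ztop 59.6 centre [ 601.  -292.5] dia 63.4 n 295
[ 32.3 256.7] 226 ztop 9.3 centre [553.9 606.9] dia 88.9 n 199
[ 25.9 306.6] 382 ztop 9.1 centre [457.7 633.3] dia 94.3 n 336
[299.2 313.4] 1454 ztop 15.0 centre [446.2  71. ] dia 83.3 n 342
[383.1 310.9] 1057 ztop 16.0 centre [452.1 -91.1] dia 70.1 n 252
[202.2 305.1] 303 ztop 53.8 centre [458.6 251.1] dia 40.0 n 271
[479.  307.8] 505 ztop 60.1 centre [ 456.4 -267.6] dia 50.1 n 170
table z 0.8970370830439833
```

View pics/crop1.png

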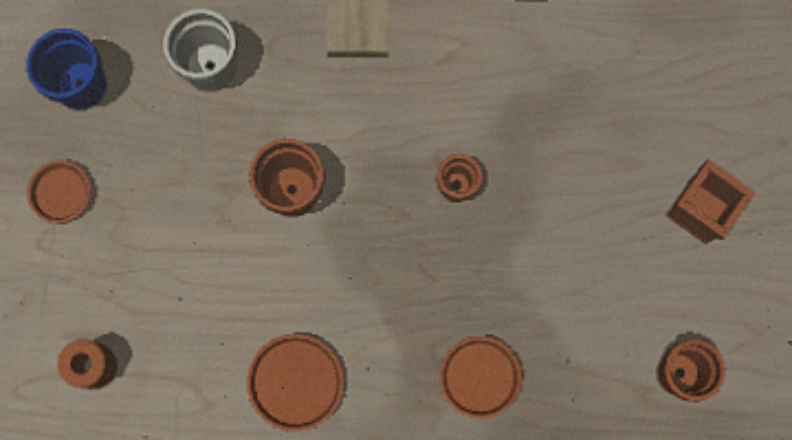

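The crop confirms it: the three round tapered orange pots are at crop (287,177), (460,177) and (692,367), and the planter, prop and coloured pots are clearly different. The two views agree within about 3 mm, with heights of 44, 57 and 70 for the pots and 13 for the saucers. I start moving, turning the tool to line up with the world axes.

```bash
python3 -m handwheel '[{"rx":-0.12,"dy":-3.5,"dz":3.5,"jaw":1},{"rx":-0.24,"dy":-6.7,"dz":7},{"rx":-0.347,"dy":-9.9,"dz":11},{"rx":-0.347,"dy":-13,"dz":14.5},{"rx":-0.347,"dy":-16,"dz":18}]' 12
```

```text
$[0]: bad value
```

```bash
python3 -m handwheel '[{"rx":-0.12,"ry":0,"rz":0,"dx":0,"dy":-3.5,"dz":3.5,"jaw":1},{"rx":-0.24,"ry":0,"rz":0,"dx":0,"dy":-6.7,"dz":7,"jaw":1},{"rx":-0.347,"ry":0,"rz":0,"dx":0,"dy":-9.9,"dz":11,"jaw":1},{"rx":-0.347,"ry":0,"rz":0,"dx":0,"dy":-13,"dz":14.5,"jaw":1},{"rx":-0.347,"ry":0,"rz":0,"dx":0,"dy":-16,"dz":18,"jaw":1}]' 12
```

```text
time_s: 0.6
position: [336.6, 397.3, 214.3]
tool_rot: [[-0.0, 0.0, 1.0], [-0.001, 1.0, -0.0], [-1.0, -0.001, -0.0]]
contact_force: [0.1, 0.3, -0.5]
finger_gap: 91.7
```

```bash
python3 -m handwheel '[{"rx":0,"ry":0,"rz":0,"dx":0,"dy":-4,"dz":2.4,"jaw":1},{"rx":0,"ry":0,"rz":0,"dx":0,"dy":-8,"dz":4.8,"jaw":1},{"rx":0,"ry":0,"rz":0,"dx":0,"dy":-12,"dz":7.2,"jaw":1},{"rx":0,"ry":0,"rz":0,"dx":0,"dy":-16,"dz":9.6,"jaw":1},{"rx":0,"ry":0,"rz":0,"dx":0,"dy":-20,"dz":12,"jaw":1}]'
python3 -m handwheel '[{"rx":0,"ry":0,"rz":0,"dx":0,"dy":-4,"dz":2.4,"jaw":1},{"rx":0,"ry":0,"rz":0,"dx":0,"dy":-8,"dz":4.8,"jaw":1},{"rx":0,"ry":0,"rz":0,"dx":0,"dy":-12,"dz":7.2,"jaw":1},{"rx":0,"ry":0,"rz":0,"dx":0,"dy":-16,"dz":9.6,"jaw":1},{"rx":0,"ry":0,"rz":0,"dx":0,"dy":-20,"dz":12,"jaw":1}]'
```

```text
time_s: 1.1
position: [456.3, 197.8, 214.5]
tool_rot: [[-0.0, -0.0, 1.0], [0.0, 1.0, 0.0], [-1.0, 0.0, -0.0]]
contact_force: [0.5, 1.0, 0.1]
finger_gap: 92.1
time_s: 1.6
position: [576.4, -2.0, 214.4]
tool_rot: [[-0.0, -0.0, 1.0], [0.0, 1.0, 0.0], [-1.0, 0.0, -0.0]]
contact_force: [-0.1, -0.5, 0.1]
finger_gap: 92.0
```

```bash
python3 -m handwheel '[{"rx":0,"ry":0,"rz":0,"dx":0,"dy":-3.4,"dz":2.4,"jaw":1},{"rx":0,"ry":0,"rz":0,"dx":2,"dy":-6.8,"dz":4.75,"jaw":1},{"rx":0,"ry":0,"rz":0,"dx":6,"dy":-6.8,"dz":4.75,"jaw":1},{"rx":0,"ry":0,"rz":0,"dx":10,"dy":-6.8,"dz":4.75,"jaw":1},{"rx":0,"ry":0,"rz":0,"dx":13,"dy":-6.8,"dz":4.75,"jaw":1}]'
python3 - <<'E'
from h import *
s=read_state();print(s['position'])
for n in("scene","top"):
    f=grab(n,f'pics/{n}1.png')
    if n=='scene': cv2.imwrite('pics/crop2.png',cv2.resize(f['image'][120:300,230:480,::-1],None,fx=3,fy=3))
E
```

```text
time_s: 2.1
position: [622.0, -68.6, 81.6]
tool_rot: [[-0.003, 0.001, 1.0], [0.0, 1.0, -0.001], [-1.0, 0.0, -0.003]]
contact_force: [-0.3, 0.0, -1.1]
finger_gap: 91.8
[622.  -68.6  81.6]
```

View pics/crop2.png

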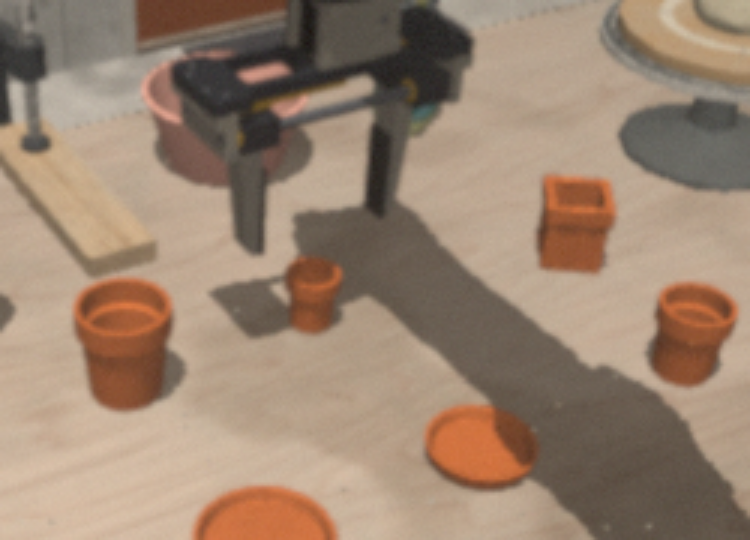

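Both fingers straddle the small pot at crop (315,295), with clear space on either side. I descend and close.

```bash
python3 -m handwheel '[{"rx":0,"ry":0,"rz":0,"dx":2,"dy":0,"dz":0,"jaw":1},{"rx":0,"ry":0,"rz":0,"dx":4,"dy":0,"dz":0,"jaw":1},{"rx":0,"ry":0,"rz":0,"dx":5.5,"dy":0,"dz":0,"jaw":1},{"rx":0,"ry":0,"rz":0,"dx":6.5,"dy":0,"dz":0,"jaw":1},{"rx":0,"ry":0,"rz":0,"dx":6.5,"dy":0,"dz":0,"jaw":0.65}]'
python3 -m handwheel '[{"rx":0,"ry":0,"rz":0,"dx":0,"dy":0,"dz":0,"jaw":0.5},{"rx":0,"ry":0,"rz":0,"dx":0,"dy":0,"dz":0,"jaw":0.45},{"rx":0,"ry":0,"rz":0,"dx":0,"dy":0,"dz":0,"jaw":0.35},{"rx":0,"ry":0,"rz":0,"dx":0,"dy":0,"dz":0,"jaw":0.25},{"rx":0,"ry":0,"rz":0,"dx":0,"dy":0,"dz":0,"jaw":0.25}]' 12
python3 -m handwheel '[{"rx":0,"ry":0,"rz":0,"dx":0,"dy":0,"dz":0,"jaw":0.25},{"rx":0,"ry":0,"rz":0,"dx":0,"dy":0,"dz":0,"jaw":0.25},{"rx":0,"ry":0,"rz":0,"dx":0,"dy":0,"dz":0,"jaw":0.25}]' 12
```

```text
time_s: 2.7
position: [622.9, -68.3, 19.0]
tool_rot: [[-0.001, -0.0, 1.0], [0.0, 1.0, 0.0], [-1.0, 0.0, -0.001]]
contact_force: [0.2, 0.3, -0.0]
finger_gap: 85.9
time_s: 3.2
position: [623.6, -68.3, 20.0]
tool_rot: [[0.001, -0.0, 1.0], [0.0, 1.0, 0.0], [-1.0, 0.0, 0.001]]
contact_force: [0.1, -0.6, 0.5]
finger_gap: 46.0
time_s: 3.5
position: [623.6, -68.6, 19.8]
tool_rot: [[0.0, 0.0, 1.0], [-0.0, 1.0, -0.0], [-1.0, -0.0, 0.0]]
contact_force: [-0.2, -0.5, 2.1]
finger_gap: 39.6
```

```bash
python3 -m handwheel '[{"rx":0,"ry":0,"rz":0,"dx":-0.5,"dy":0,"dz":0,"jaw":0.25},{"rx":0,"ry":0,"rz":0,"dx":-2,"dy":0,"dz":0,"jaw":0.25},{"rx":0,"ry":0,"rz":0,"dx":-5,"dy":0,"dz":0,"jaw":0.25},{"rx":0,"ry":0,"rz":0,"dx":-8.5,"dy":0,"dz":0,"jaw":0.25},{"rx":0,"ry":0,"rz":0,"dx":-11,"dy":0,"dz":0,"jaw":0.25}]' 12
python3 -m handwheel '[{"rx":0,"ry":0,"rz":0,"dx":0,"dy":1,"dz":0,"jaw":0.25},{"rx":0,"ry":0,"rz":0,"dx":0,"dy":3,"dz":0,"jaw":0.25},{"rx":0,"ry":0,"rz":0,"dx":0,"dy":6,"dz":0,"jaw":0.25},{"rx":0,"ry":0,"rz":0,"dx":0,"dy":9,"dz":-0.2,"jaw":0.25},{"rx":0,"ry":0,"rz":0,"dx":0,"dy":12,"dz":-0.4,"jaw":0.25}]' 12
python3 -m handwheel '[{"rx":0,"ry":0,"rz":0,"dx":0,"dy":3,"dz":0,"jaw":0.25},{"rx":0,"ry":0,"rz":0,"dx":0,"dy":6,"dz":-0.2,"jaw":0.25},{"rx":0,"ry":0,"rz":0,"dx":0,"dy":9,"dz":-0.3,"jaw":0.25},{"rx":0,"ry":0,"rz":0,"dx":0,"dy":12,"dz":-0.4,"jaw":0.25},{"rx":0,"ry":0,"rz":0,"dx":0,"dy":15,"dz":-0.5,"jaw":0.25}]' 12
python3 -m handwheel '[{"rx":0,"ry":0,"rz":0,"dx":0,"dy":3,"dz":0,"jaw":0.25},{"rx":0,"ry":0,"rz":0,"dx":0,"dy":6,"dz":0,"jaw":0.25},{"rx":0,"ry":0,"rz":0,"dx":0,"dy":8,"dz":0,"jaw":0.25},{"rx":0,"ry":0,"rz":0,"dx":0,"dy":8.8,"dz":0,"jaw":0.25},{"rx":0,"ry":0,"rz":0,"dx":0,"dy":8.8,"dz":0,"jaw":0.25}]' 12
```

```text
time_s: 4.0
position: [624.2, -68.4, 132.8]
tool_rot: [[0.003, -0.0, 1.0], [-0.0, 1.0, 0.0], [-1.0, -0.0, 0.003]]
contact_force: [0.1, 0.8, -0.9]
finger_gap: 39.7
time_s: 4.5
position: [618.4, 53.6, 128.8]
tool_rot: [[-0.002, -0.0, 1.0], [0.0, 1.0, 0.0], [-1.0, 0.0, -0.002]]
contact_force: [-0.0, -0.1, -0.3]
finger_gap: 39.6
time_s: 5.0
position: [613.1, 203.6, 128.7]
tool_rot: [[-0.002, -0.001, 1.0], [-0.0, 1.0, 0.001], [-1.0, -0.0, -0.002]]
contact_force: [-0.0, 0.8, -1.0]
finger_gap: 39.1
time_s: 5.5
position: [613.7, 290.5, 129.0]
tool_rot: [[-0.001, -0.002, 1.0], [-0.0, 1.0, 0.002], [-1.0, -0.0, -0.001]]
contact_force: [-0.8, -0.1, -1.3]
finger_gap: 39.6
```

```bash
python3 -m handwheel '[{"rx":0,"ry":0,"rz":0,"dx":2,"dy":0,"dz":0.1,"jaw":0.25},{"rx":0,"ry":0,"rz":0,"dx":5,"dy":0,"dz":0.1,"jaw":0.25},{"rx":0,"ry":0,"rz":0,"dx":7.5,"dy":0,"dz":0.1,"jaw":0.25},{"rx":0,"ry":0,"rz":0,"dx":9,"dy":0,"dz":0.1,"jaw":0.25},{"rx":0,"ry":0,"rz":0,"dx":9,"dy":0,"dz":0.1,"jaw":0.25}]' 12
python3 - <<'E'
from h import *
s=read_state();print(s['position'],s['contact_force'])
f=grab('scene');T=np.array(f['cam_to_world'])
a=cv2.resize(f['image'][190:330,100:250,::-1],None,fx=4,fy=4)
cv2.imwrite('pics/crop3.png',a)
E
```

```text
time_s: 6.0
position: [614.2, 287.1, 37.3]
tool_rot: [[-0.004, 0.002, 1.0], [-0.003, 1.0, -0.002], [-1.0, -0.003, -0.004]]
contact_force: [-0.6, -0.5, -1.5]
finger_gap: 39.4
[614.2 287.1  37.3] [-0.6 -0.5 -1.5]
```

View pics/crop3.png

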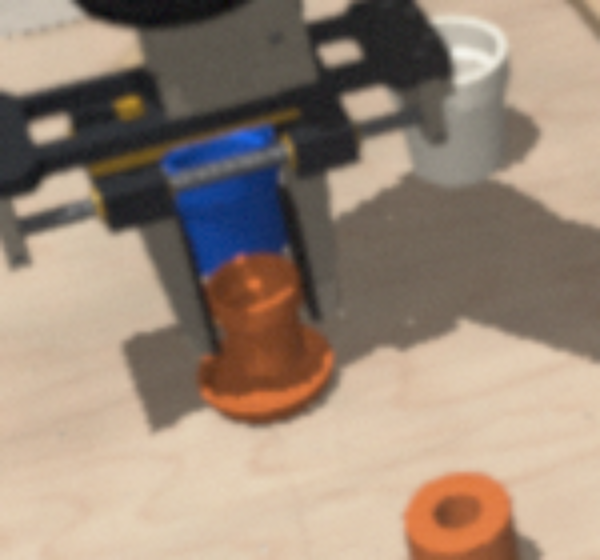

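The small pot hangs over the small saucer, foot inside the rim at crop (262,360). I lower it in small steps.

```bash
python3 -m handwheel '[{"rx":0,"ry":0,"rz":0,"dx":0.4,"dy":0.1,"dz":0.05,"jaw":0.25},{"rx":0,"ry":0,"rz":0,"dx":0.7,"dy":0.1,"dz":0.05,"jaw":0.25},{"rx":0,"ry":0,"rz":0,"dx":0.9,"dy":0.1,"dz":0.05,"jaw":0.25},{"rx":0,"ry":0,"rz":0,"dx":1.0,"dy":0.1,"dz":0.05,"jaw":0.25},{"rx":0,"ry":0,"rz":0,"dx":1.0,"dy":0.1,"dz":0.05,"jaw":0.25}]' 12
```

```text
time_s: 6.55
position: [615.9, 290.8, 29.7]
tool_rot: [[0.0, -0.0, 1.0], [0.0, 1.0, 0.0], [-1.0, 0.0, 0.0]]
contact_force: [-0.0, 0.4, -0.6]
finger_gap: 39.5
```

```bash
python3 -m handwheel '[{"rx":0,"ry":0,"rz":0,"dx":0.1,"dy":0,"dz":0,"jaw":0.25},{"rx":0,"ry":0,"rz":0,"dx":0.2,"dy":0,"dz":0,"jaw":0.25},{"rx":0,"ry":0,"rz":0,"dx":0.3,"dy":0,"dz":0,"jaw":0.25},{"rx":0,"ry":0,"rz":0,"dx":0.35,"dy":0,"dz":0,"jaw":0.25},{"rx":0,"ry":0,"rz":0,"dx":0.35,"dy":0,"dz":0,"jaw":0.25}]' 12
python3 -m handwheel '[{"rx":0,"ry":0,"rz":0,"dx":0,"dy":0,"dz":0,"jaw":0.25},{"rx":0,"ry":0,"rz":0,"dx":0,"dy":0,"dz":0,"jaw":0.25}]' 12
```

```text
time_s: 7.05
position: [615.8, 290.6, 26.0]
tool_rot: [[-0.0, -0.0, 1.0], [-0.0, 1.0, 0.0], [-1.0, -0.0, -0.0]]
contact_force: [-0.1, 0.8, -1.3]
finger_gap: 39.8
time_s: 7.25
position: [615.9, 290.7, 26.1]
tool_rot: [[0.0, -0.0, 1.0], [0.0, 1.0, 0.0], [-1.0, 0.0, 0.0]]
contact_force: [-0.3, 0.8, -0.9]
finger_gap: 39.6
```

```bash
python3 -m handwheel '[{"rx":0,"ry":0,"rz":0,"dx":0.05,"dy":0,"dz":0,"jaw":0.25},{"rx":0,"ry":0,"rz":0,"dx":0.1,"dy":0,"dz":0,"jaw":0.25},{"rx":0,"ry":0,"rz":0,"dx":0.1,"dy":0,"dz":0,"jaw":0.25},{"rx":0,"ry":0,"rz":0,"dx":0.1,"dy":0,"dz":0,"jaw":0.25}]' 12
python3 -m handwheel '[{"rx":0,"ry":0,"rz":0,"dx":0.05,"dy":0,"dz":0,"jaw":0.25},{"rx":0,"ry":0,"rz":0,"dx":0.05,"dy":0,"dz":0,"jaw":0.25},{"rx":0,"ry":0,"rz":0,"dx":0.05,"dy":0,"dz":0,"jaw":0.25}]' 12
```

```text
time_s: 7.65
position: [615.9, 290.6, 25.1]
tool_rot: [[0.0, -0.0, 1.0], [-0.0, 1.0, 0.0], [-1.0, -0.0, 0.0]]
contact_force: [-0.2, 0.1, -0.9]
finger_gap: 39.9
time_s: 7.95
position: [616.0, 290.7, 24.9]
tool_rot: [[0.0, -0.0, 1.0], [0.0, 1.0, 0.0], [-1.0, 0.0, 0.0]]
contact_force: [-0.0, -0.3, 1.4]
finger_gap: 39.6
```

Contact shows as the vertical force rising from −0.9 to +1.4 N at TCP z 24.9, where I expected 24.8. I release slowly and raise.

```bash
python3 -m handwheel '[{"rx":0,"ry":0,"rz":0,"dx":0,"dy":0,"dz":0,"jaw":0.44},{"rx":0,"ry":0,"rz":0,"dx":0,"dy":0,"dz":0,"jaw":0.47},{"rx":0,"ry":0,"rz":0,"dx":0,"dy":0,"dz":0,"jaw":0.55},{"rx":0,"ry":0,"rz":0,"dx":0,"dy":0,"dz":0,"jaw":0.6},{"rx":0,"ry":0,"rz":0,"dx":0,"dy":0,"dz":0,"jaw":0.6}]' 12
python3 -m handwheel '[{"rx":0,"ry":0,"rz":0,"dx":-0.5,"dy":0,"dz":0,"jaw":0.6},{"rx":0,"ry":0,"rz":0,"dx":-2,"dy":0,"dz":0,"jaw":0.6},{"rx":0,"ry":0,"rz":0,"dx":-6,"dy":0,"dz":0,"jaw":1},{"rx":0,"ry":0,"rz":0,"dx":-10,"dy":0,"dz":0,"jaw":1},{"rx":0,"ry":0,"rz":0,"dx":-14,"dy":0,"dz":0,"jaw":1}]' 12
python3 -m handwheel '[{"rx":0,"ry":0,"rz":0,"dx":0,"dy":-4,"dz":-1.2,"jaw":1},{"rx":0,"ry":0,"rz":0,"dx":0,"dy":-8,"dz":-2.4,"jaw":1},{"rx":0,"ry":0,"rz":0,"dx":0,"dy":-12,"dz":-3.6,"jaw":1},{"rx":0,"ry":0,"rz":0,"dx":0,"dy":-16,"dz":-4.8,"jaw":1},{"rx":0,"ry":0,"rz":0,"dx":0,"dy":-20,"dz":-6,"jaw":1}]' 12
python3 -m handwheel '[{"rx":0,"ry":0,"rz":0,"dx":0,"dy":-4,"dz":-1.2,"jaw":1},{"rx":0,"ry":0,"rz":0,"dx":0,"dy":-8,"dz":-2.4,"jaw":1},{"rx":0,"ry":0,"rz":0,"dx":0,"dy":-12,"dz":-3.6,"jaw":1},{"rx":0,"ry":0,"rz":0,"dx":0,"dy":-16,"dz":-4.8,"jaw":1},{"rx":0,"ry":0,"rz":0,"dx":0,"dy":-20,"dz":-6,"jaw":1}]' 12
python3 - <<'E'
from h import *
f=grab('scene');np.savez('pics/scene4.npz',**f)
a=cv2.resize(f['image'][190:330,100:350,::-1],None,fx=3,fy=3)
cv2.imwrite('pics/crop4.png',a)
E
```

```text
time_s: 8.45
position: [615.8, 290.7, 24.5]
tool_rot: [[-0.0, -0.0, 1.0], [-0.0, 1.0, 0.0], [-1.0, -0.0, -0.0]]
contact_force: [-0.7, -0.4, 0.3]
finger_gap: 55.1
time_s: 8.95
position: [616.0, 290.6, 167.5]
tool_rot: [[0.001, 0.0, 1.0], [0.001, 1.0, -0.0], [-1.0, 0.001, 0.001]]
contact_force: [0.3, 0.5, -0.4]
finger_gap: 77.3
time_s: 9.45
position: [555.6, 89.2, 166.1]
tool_rot: [[0.002, -0.0, 1.0], [0.001, 1.0, 0.0], [-1.0, 0.001, 0.002]]
contact_force: [0.5, -0.3, -0.4]
finger_gap: 91.6
time_s: 9.95
position: [495.7, -110.9, 166.1]
tool_rot: [[0.002, -0.0, 1.0], [0.0, 1.0, 0.0], [-1.0, 0.0, 0.002]]
contact_force: [0.7, 0.5, -0.5]
finger_gap: 92.0
```

View pics/crop4.png

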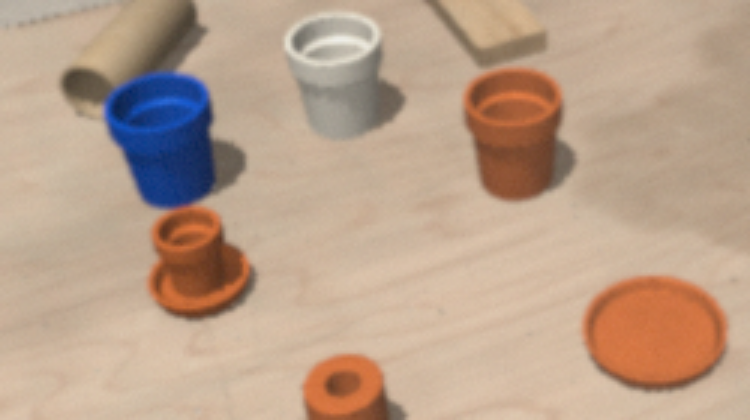

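The small pot stands upright in its saucer at crop (190,255), maybe slightly left of centre. I measure that.

Run:
```python
from h import *
for n in('scene','top'):
    f=dict(np.load('pics/scene4.npz')) if n=='scene' else grab(n)
    m=orange(f);P=pts(f,m>0);P=P[np.linalg.norm(P[:,:2]-[615,290],axis=1)<60]
    zt=np.percentile(P[:,2],98)
    a=P[P[:,2]>zt-5,:2];b=P[P[:,2]<zt-28,:2]
    ca=circ(cv2.convexHull(a.astype(np.float32))[:,0].astype(float));cb=circ(cv2.convexHull(b.astype(np.float32))[:,0].astype(float))
    print(n,zt,'pot',ca,'saucer',cb)
```

```text
scene 48.19687275056144 pot (array([615.1, 291.3]), np.float64(38.33751676111542)) saucer (array([612.6, 291. ]), np.float64(56.58391819185118))
top 51.69572160095244 pot (array([617.2, 289.9]), np.float64(37.482262821753544)) saucer (array([614.2, 289.5]), np.float64(55.38520488579915))
```

The pot is within 3 mm of the saucer's centre, against 8 mm allowed, and its top is at about 49 in both views once each view's bias is removed. Next is the medium pot.

```bash
python3 -m handwheel '[{"rx":0,"ry":0,"rz":0,"dx":0,"dy":-4,"dz":-1,"jaw":1},{"rx":0,"ry":0,"rz":0,"dx":0,"dy":-8,"dz":-2,"jaw":1},{"rx":0,"ry":0,"rz":0,"dx":0,"dy":-12,"dz":-3,"jaw":1},{"rx":0,"ry":0,"rz":0,"dx":0,"dy":-15.5,"dz":-4,"jaw":1},{"rx":0,"ry":0,"rz":0,"dx":0,"dy":-15.6,"dz":-4,"jaw":1}]' 12
python3 -m handwheel '[{"rx":0,"ry":0,"rz":0,"dx":3,"dy":0,"dz":0,"jaw":1},{"rx":0,"ry":0,"rz":0,"dx":6,"dy":0,"dz":0,"jaw":1},{"rx":0,"ry":0,"rz":0,"dx":8,"dy":0,"dz":0,"jaw":1},{"rx":0,"ry":0,"rz":0,"dx":8,"dy":0,"dz":0,"jaw":1}]' 12
```

```text
time_s: 10.55
position: [454.5, -270.4, 166.0]
tool_rot: [[0.002, 0.007, 1.0], [-0.003, 1.0, -0.007], [-1.0, -0.003, 0.002]]
contact_force: [0.6, 0.4, 0.2]
finger_gap: 91.5
time_s: 10.95
position: [455.1, -263.3, 83.0]
tool_rot: [[-0.004, -0.001, 1.0], [0.002, 1.0, 0.001], [-1.0, 0.002, -0.004]]
contact_force: [0.0, 0.2, -0.1]
finger_gap: 92.1
```

```bash
python3 -m handwheel '[{"rx":0,"ry":0,"rz":0,"dx":1,"dy":0,"dz":0,"jaw":1},{"rx":0,"ry":0,"rz":0,"dx":3,"dy":0,"dz":0,"jaw":1},{"rx":0,"ry":0,"rz":0,"dx":4.6,"dy":0,"dz":0,"jaw":1},{"rx":0,"ry":0,"rz":0,"dx":5.6,"dy":0,"dz":0,"jaw":1},{"rx":0,"ry":0,"rz":0,"dx":5.6,"dy":0,"dz":0,"jaw":1}]' 12
python3 -m handwheel '[{"rx":0,"ry":0,"rz":0,"dx":0,"dy":0,"dz":0,"jaw":1},{"rx":0,"ry":0,"rz":0,"dx":0,"dy":0,"dz":0,"jaw":0.75},{"rx":0,"ry":0,"rz":0,"dx":0,"dy":0,"dz":0,"jaw":0.65},{"rx":0,"ry":0,"rz":0,"dx":0,"dy":0,"dz":0,"jaw":0.6}]' 12
python3 - <<'E'
from h import *
f=grab('scene');s=read_state();print(s['position'],s['finger_gap'],s['contact_force'])
cv2.imwrite('pics/crop5.png',cv2.resize(f['image'][130:300,360:560,::-1],None,fx=3,fy=3))
E
```

```text
time_s: 11.45
position: [455.9, -265.0, 28.3]
tool_rot: [[-0.001, -0.0, 1.0], [0.001, 1.0, 0.0], [-1.0, 0.001, -0.001]]
contact_force: [0.1, 0.1, -0.2]
finger_gap: 91.9
time_s: 11.85
position: [456.3, -265.5, 29.1]
tool_rot: [[0.001, -0.0, 1.0], [-0.0, 1.0, 0.0], [-1.0, -0.0, 0.001]]
contact_force: [-0.3, 0.0, 1.0]
finger_gap: 70.1
[ 456.2 -265.4   29. ] 65.91760925179021 [-0.6 -0.1 -0.8]
```

View pics/crop5.png

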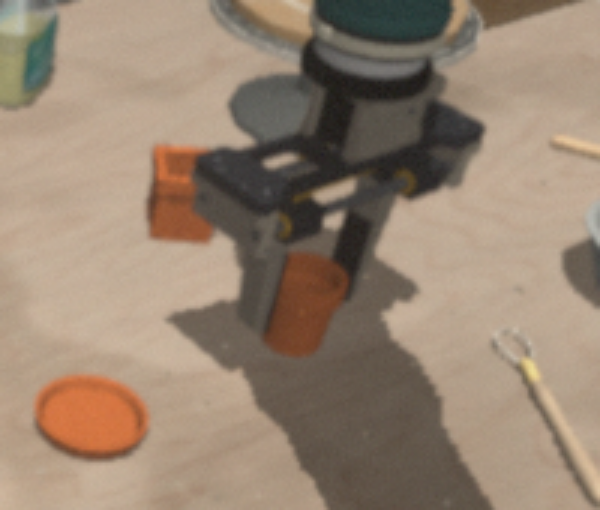

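The pot at crop (305,305) sits between the fingers and the planter is clear. I close and lift.

```bash
python3 -m handwheel '[{"rx":0,"ry":0,"rz":0,"dx":0,"dy":0,"dz":0,"jaw":0.57},{"rx":0,"ry":0,"rz":0,"dx":0,"dy":0,"dz":0,"jaw":0.4},{"rx":0,"ry":0,"rz":0,"dx":0,"dy":0,"dz":0,"jaw":0.4},{"rx":0,"ry":0,"rz":0,"dx":0,"dy":0,"dz":0,"jaw":0.4},{"rx":0,"ry":0,"rz":0,"dx":0,"dy":0,"dz":0,"jaw":0.4}]' 14
python3 -m handwheel '[{"rx":0,"ry":0,"rz":0,"dx":-0.5,"dy":0,"dz":0,"jaw":0.4},{"rx":0,"ry":0,"rz":0,"dx":-1.5,"dy":0,"dz":0,"jaw":0.4},{"rx":0,"ry":0,"rz":0,"dx":-3,"dy":0,"dz":0,"jaw":0.4},{"rx":0,"ry":0,"rz":0,"dx":-4,"dy":0,"dz":0,"jaw":0.4},{"rx":0,"ry":0,"rz":0,"dx":-4,"dy":0,"dz":0,"jaw":0.4}]' 14
python3 -m handwheel '[{"rx":0,"ry":0,"rz":0,"dx":0,"dy":2,"dz":0,"jaw":0.4},{"rx":0,"ry":0,"rz":0,"dx":0,"dy":5,"dz":0,"jaw":0.4},{"rx":0,"ry":0,"rz":0,"dx":0,"dy":8,"dz":0,"jaw":0.4},{"rx":0,"ry":0,"rz":0,"dx":0,"dy":11,"dz":-0.2,"jaw":0.4},{"rx":0,"ry":0,"rz":0,"dx":0,"dy":14,"dz":-0.4,"jaw":0.4}]' 14
python3 -m handwheel '[{"rx":0,"ry":0,"rz":0,"dx":0,"dy":2,"dz":0,"jaw":0.4},{"rx":0,"ry":0,"rz":0,"dx":0,"dy":3.4,"dz":0,"jaw":0.4},{"rx":0,"ry":0,"rz":0,"dx":0,"dy":3.6,"dz":0,"jaw":0.4},{"rx":0,"ry":0,"rz":0,"dx":0,"dy":3.6,"dz":0,"jaw":0.4},{"rx":0,"ry":0,"rz":0,"dx":0,"dy":3.6,"dz":0,"jaw":0.4}]' 14
```

```text
time_s: 12.4
position: [456.2, -265.6, 28.7]
tool_rot: [[0.0, -0.0, 1.0], [-0.0, 1.0, 0.0], [-1.0, -0.0, 0.0]]
contact_force: [-0.3, -0.5, 1.9]
finger_gap: 50.5
time_s: 12.9
position: [457.2, -265.9, 70.7]
tool_rot: [[0.004, -0.0, 1.0], [-0.001, 1.0, 0.0], [-1.0, -0.001, 0.004]]
contact_force: [-0.6, -1.1, -1.1]
finger_gap: 50.8
time_s: 13.4
position: [451.7, -124.1, 68.6]
tool_rot: [[0.0, 0.0, 1.0], [0.0, 1.0, -0.0], [-1.0, 0.0, 0.0]]
contact_force: [0.7, 0.7, -1.0]
finger_gap: 50.9
time_s: 13.9
position: [452.0, -90.3, 68.7]
tool_rot: [[0.0, 0.001, 1.0], [-0.0, 1.0, -0.001], [-1.0, -0.0, 0.0]]
contact_force: [0.8, -0.5, -2.4]
finger_gap: 50.6
```

```bash
python3 -m handwheel '[{"rx":0,"ry":0,"rz":0,"dx":0.5,"dy":0,"dz":0,"jaw":0.4},{"rx":0,"ry":0,"rz":0,"dx":1.3,"dy":0,"dz":0,"jaw":0.4},{"rx":0,"ry":0,"rz":0,"dx":2.1,"dy":0,"dz":0,"jaw":0.4},{"rx":0,"ry":0,"rz":0,"dx":2.6,"dy":0,"dz":0,"jaw":0.4},{"rx":0,"ry":0,"rz":0,"dx":2.8,"dy":0,"dz":0,"jaw":0.4}]' 14
python3 -m handwheel '[{"rx":0,"ry":0,"rz":0,"dx":0,"dy":0,"dz":0,"jaw":0.4},{"rx":0,"ry":0,"rz":0,"dx":0.1,"dy":0,"dz":0,"jaw":0.4},{"rx":0,"ry":0,"rz":0,"dx":0.2,"dy":0,"dz":0,"jaw":0.4},{"rx":0,"ry":0,"rz":0,"dx":0.3,"dy":0,"dz":0,"jaw":0.4},{"rx":0,"ry":0,"rz":0,"dx":0.3,"dy":0,"dz":0,"jaw":0.4}]' 14
python3 - <<'E'
from h import *
f=grab('scene');s=read_state();print(s['position'],s['finger_gap'],s['contact_force'])
cv2.imwrite('pics/crop6.png',cv2.resize(f['image'][170:310,310:490,::-1],None,fx=3,fy=3))
E
```

```text
time_s: 14.4
position: [451.3, -89.5, 39.7]
tool_rot: [[-0.002, 0.0, 1.0], [0.0, 1.0, -0.0], [-1.0, 0.0, -0.002]]
contact_force: [0.3, -0.3, -1.1]
finger_gap: 50.3
time_s: 14.9
position: [452.0, -89.3, 37.6]
tool_rot: [[0.0, -0.0, 1.0], [0.0, 1.0, 0.0], [-1.0, 0.0, 0.0]]
contact_force: [0.5, 0.1, -1.3]
finger_gap: 50.7
[452.  -89.3  37.7] 50.549560224253966 [-0.7 -0.8 -0.4]
```

View pics/crop6.png

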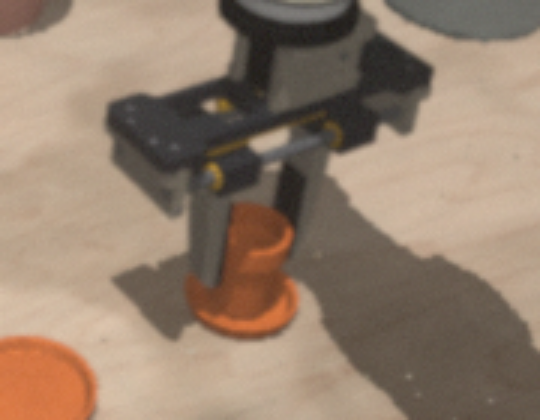

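The medium pot is over the middle of its saucer at crop (245,300), with about 4 mm left to go.

```bash
python3 -m handwheel '[{"rx":0,"ry":0,"rz":0,"dx":0.1,"dy":0,"dz":0,"jaw":0.4},{"rx":0,"ry":0,"rz":0,"dx":0.2,"dy":0,"dz":0,"jaw":0.4},{"rx":0,"ry":0,"rz":0,"dx":0.3,"dy":0,"dz":0,"jaw":0.4},{"rx":0,"ry":0,"rz":0,"dx":0.3,"dy":0,"dz":0,"jaw":0.4},{"rx":0,"ry":0,"rz":0,"dx":0.3,"dy":0,"dz":0,"jaw":0.4}]' 14
python3 -m handwheel '[{"rx":0,"ry":0,"rz":0,"dx":0.05,"dy":0,"dz":0,"jaw":0.4},{"rx":0,"ry":0,"rz":0,"dx":0.08,"dy":0,"dz":0,"jaw":0.4},{"rx":0,"ry":0,"rz":0,"dx":0.08,"dy":0,"dz":0,"jaw":0.4},{"rx":0,"ry":0,"rz":0,"dx":0.08,"dy":0,"dz":0,"jaw":0.4}]' 14
```

```text
time_s: 15.45
position: [451.9, -89.4, 34.6]
tool_rot: [[-0.0, -0.0, 1.0], [0.0, 1.0, 0.0], [-1.0, 0.0, -0.0]]
contact_force: [0.7, -0.3, -0.5]
finger_gap: 50.7
time_s: 15.85
position: [451.9, -89.4, 33.8]
tool_rot: [[0.0, -0.0, 1.0], [0.0, 1.0, 0.0], [-1.0, 0.0, 0.0]]
contact_force: [-0.5, 0.3, -0.5]
finger_gap: 51.1
```

```bash
python3 -m handwheel '[{"rx":0,"ry":0,"rz":0,"dx":0.03,"dy":0,"dz":0,"jaw":0.4},{"rx":0,"ry":0,"rz":0,"dx":0.05,"dy":0,"dz":0,"jaw":0.4},{"rx":0,"ry":0,"rz":0,"dx":0.05,"dy":0,"dz":0,"jaw":0.4},{"rx":0,"ry":0,"rz":0,"dx":0.05,"dy":0,"dz":0,"jaw":0.4}]' 14
```

```text
time_s: 16.25
position: [452.1, -89.4, 33.7]
tool_rot: [[0.0, -0.0, 1.0], [0.0, 1.0, 0.0], [-1.0, 0.0, 0.0]]
contact_force: [-2.4, 0.8, 5.3]
finger_gap: 50.4
```

Contact at 5.3 N and z 33.7, where 33.7 was expected. I release and go on to the large pot.

```bash
python3 -m handwheel '[{"rx":0,"ry":0,"rz":0,"dx":-0.03,"dy":0,"dz":0,"jaw":0.56},{"rx":0,"ry":0,"rz":0,"dx":-0.03,"dy":0,"dz":0,"jaw":0.6},{"rx":0,"ry":0,"rz":0,"dx":-0.03,"dy":0,"dz":0,"jaw":0.7},{"rx":0,"ry":0,"rz":0,"dx":-0.03,"dy":0,"dz":0,"jaw":0.75},{"rx":0,"ry":0,"rz":0,"dx":-0.03,"dy":0,"dz":0,"jaw":0.75}]' 14
python3 -m handwheel '[{"rx":0,"ry":0,"rz":0,"dx":-0.5,"dy":0,"dz":0,"jaw":0.75},{"rx":0,"ry":0,"rz":0,"dx":-2,"dy":0,"dz":0,"jaw":0.75},{"rx":0,"ry":0,"rz":0,"dx":-5,"dy":0,"dz":0,"jaw":1},{"rx":0,"ry":0,"rz":0,"dx":-9,"dy":0,"dz":0,"jaw":1},{"rx":0,"ry":0,"rz":0,"dx":-12,"dy":0,"dz":0,"jaw":1}]' 14
python3 -m handwheel '[{"rx":0,"ry":0,"rz":0,"dx":0,"dy":3.2,"dz":3.2,"jaw":1},{"rx":0,"ry":0,"rz":0,"dx":0,"dy":6.4,"dz":6.4,"jaw":1},{"rx":0,"ry":0,"rz":0,"dx":0,"dy":9.6,"dz":9.6,"jaw":1},{"rx":0,"ry":0,"rz":0,"dx":0,"dy":13,"dz":13,"jaw":1},{"rx":0,"ry":0,"rz":0,"dx":0,"dy":16.2,"dz":16.2,"jaw":1}]' 14
python3 -m handwheel '[{"rx":0,"ry":0,"rz":0,"dx":0,"dy":0.6,"dz":0.5,"jaw":1},{"rx":0,"ry":0,"rz":0,"dx":2,"dy":0.6,"dz":0.5,"jaw":1},{"rx":0,"ry":0,"rz":0,"dx":4.5,"dy":0.6,"dz":0.5,"jaw":1},{"rx":0,"ry":0,"rz":0,"dx":5.5,"dy":0.6,"dz":0.5,"jaw":1},{"rx":0,"ry":0,"rz":0,"dx":5.5,"dy":0.6,"dz":0.5,"jaw":1}]' 14
python3 - <<'E'
from h import *
f=grab('scene');s=read_state();print(s['position'],s['finger_gap'],s['contact_force'])
cv2.imwrite('pics/crop7.png',cv2.resize(f['image'][120:310,210:450,::-1],None,fx=3,fy=3))
E
```

```text
time_s: 16.75
position: [451.9, -89.3, 33.5]
tool_rot: [[-0.0, -0.0, 1.0], [-0.0, 1.0, 0.0], [-1.0, -0.0, -0.0]]
contact_force: [-0.2, -0.3, 0.4]
finger_gap: 69.2
time_s: 17.25
position: [452.2, -89.6, 155.7]
tool_rot: [[0.001, 0.0, 1.0], [-0.0, 1.0, -0.0], [-1.0, -0.0, 0.001]]
contact_force: [1.4, 0.8, 0.7]
finger_gap: 90.4
time_s: 17.75
position: [615.1, 74.4, 154.0]
tool_rot: [[0.0, -0.0, 1.0], [0.0, 1.0, 0.0], [-1.0, 0.0, 0.0]]
contact_force: [0.3, -0.3, 0.2]
finger_gap: 91.8
time_s: 18.25
position: [617.5, 78.0, 97.3]
tool_rot: [[-0.003, 0.001, 1.0], [-0.001, 1.0, -0.001], [-1.0, -0.001, -0.003]]
contact_force: [0.2, -0.7, -0.8]
finger_gap: 91.4
[618.5  78.1  98.5] 91.94911576296441 [-1.2 -0.2 -0.4]
```

View pics/crop7.png

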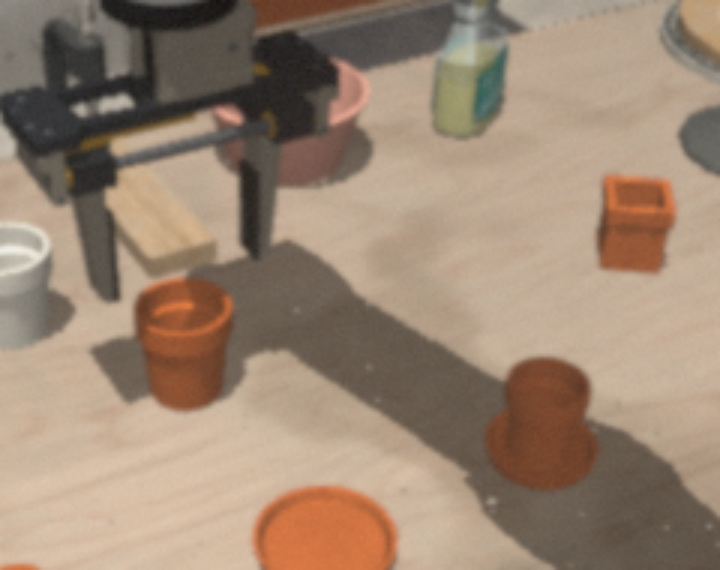

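The medium pot stands upright in its saucer at crop (543,425). The large pot at crop (183,340) lies between the fingers. I descend, grip and lift.

```bash
python3 -m handwheel '[{"rx":0,"ry":0,"rz":0,"dx":1.5,"dy":0,"dz":0,"jaw":1},{"rx":0,"ry":0,"rz":0,"dx":3.5,"dy":0,"dz":0,"jaw":1},{"rx":0,"ry":0,"rz":0,"dx":5,"dy":0,"dz":0,"jaw":1},{"rx":0,"ry":0,"rz":0,"dx":5.7,"dy":0,"dz":0,"jaw":1},{"rx":0,"ry":0,"rz":0,"dx":5.7,"dy":0,"dz":0,"jaw":1}]' 14
python3 -m handwheel '[{"rx":0,"ry":0,"rz":0,"dx":0,"dy":0,"dz":0,"jaw":0.85},{"rx":0,"ry":0,"rz":0,"dx":0,"dy":0,"dz":0,"jaw":0.75},{"rx":0,"ry":0,"rz":0,"dx":0,"dy":0,"dz":0,"jaw":0.7},{"rx":0,"ry":0,"rz":0,"dx":0,"dy":0,"dz":0,"jaw":0.55},{"rx":0,"ry":0,"rz":0,"dx":0,"dy":0,"dz":0,"jaw":0.55}]' 16
python3 -m handwheel '[{"rx":0,"ry":0,"rz":0,"dx":0,"dy":0,"dz":0,"jaw":0.55},{"rx":0,"ry":0,"rz":0,"dx":0,"dy":0,"dz":0,"jaw":0.55},{"rx":0,"ry":0,"rz":0,"dx":0,"dy":0,"dz":0,"jaw":0.55}]' 16
```

```text
time_s: 18.8
position: [618.2, 78.5, 40.5]
tool_rot: [[-0.002, -0.0, 1.0], [-0.0, 1.0, 0.0], [-1.0, -0.0, -0.002]]
contact_force: [0.3, 0.1, -0.1]
finger_gap: 91.9
time_s: 19.3
position: [619.3, 78.6, 42.2]
tool_rot: [[0.001, -0.0, 1.0], [0.0, 1.0, 0.0], [-1.0, 0.0, 0.001]]
contact_force: [-0.4, -0.1, 1.8]
finger_gap: 63.3
time_s: 19.6
position: [619.4, 78.6, 42.2]
tool_rot: [[0.001, -0.0, 1.0], [0.0, 1.0, 0.0], [-1.0, 0.0, 0.001]]
contact_force: [-1.4, -0.0, 4.6]
finger_gap: 63.8
```

```bash
python3 -m handwheel '[{"rx":0,"ry":0,"rz":0,"dx":-0.5,"dy":0,"dz":0,"jaw":0.55},{"rx":0,"ry":0,"rz":0,"dx":-1.5,"dy":0,"dz":0,"jaw":0.55},{"rx":0,"ry":0,"rz":0,"dx":-3,"dy":0,"dz":0,"jaw":0.55},{"rx":0,"ry":0,"rz":0,"dx":-4,"dy":0,"dz":0,"jaw":0.55},{"rx":0,"ry":0,"rz":0,"dx":-4,"dy":0,"dz":0,"jaw":0.55}]' 16
python3 -m handwheel '[{"rx":0,"ry":0,"rz":0,"dx":0,"dy":0,"dz":-2,"jaw":0.55},{"rx":0,"ry":0,"rz":0,"dx":0,"dy":-0.2,"dz":-5,"jaw":0.55},{"rx":0,"ry":0,"rz":0,"dx":0,"dy":-0.4,"dz":-8,"jaw":0.55},{"rx":0,"ry":0,"rz":0,"dx":0,"dy":-0.5,"dz":-11,"jaw":0.55},{"rx":0,"ry":0,"rz":0,"dx":0,"dy":-0.7,"dz":-14,"jaw":0.55}]' 16
python3 -m handwheel '[{"rx":0,"ry":0,"rz":0,"dx":0,"dy":0,"dz":-2,"jaw":0.55},{"rx":0,"ry":0,"rz":0,"dx":0,"dy":0,"dz":-3.1,"jaw":0.55},{"rx":0,"ry":0,"rz":0,"dx":0,"dy":0,"dz":-3.3,"jaw":0.55},{"rx":0,"ry":0,"rz":0,"dx":0,"dy":0,"dz":-3.3,"jaw":0.55},{"rx":0,"ry":0,"rz":0,"dx":0,"dy":0,"dz":-3.3,"jaw":0.55}]' 16
python3 -m handwheel '[{"rx":0,"ry":0,"rz":0,"dx":0.5,"dy":0,"dz":0,"jaw":0.55},{"rx":0,"ry":0,"rz":0,"dx":1.3,"dy":0,"dz":0,"jaw":0.55},{"rx":0,"ry":0,"rz":0,"dx":2.1,"dy":0,"dz":0,"jaw":0.55},{"rx":0,"ry":0,"rz":0,"dx":2.6,"dy":0,"dz":0,"jaw":0.55},{"rx":0,"ry":0,"rz":0,"dx":2.7,"dy":0,"dz":0,"jaw":0.55}]' 16
python3 - <<'E'
from h import *
f=grab('scene');s=read_state();print(s['position'],s['finger_gap'],s['contact_force'])
cv2.imwrite('pics/crop8.png',cv2.resize(f['image'][170:340,230:420,::-1],None,fx=3,fy=3))
E
```

```text
time_s: 20.1
position: [620.4, 78.9, 84.0]
tool_rot: [[0.004, -0.0, 1.0], [0.001, 1.0, 0.0], [-1.0, 0.001, 0.004]]
contact_force: [-0.1, 0.3, -1.1]
finger_gap: 63.5
time_s: 20.6
position: [477.6, 71.7, 81.6]
tool_rot: [[0.0, -0.0, 1.0], [0.0, 1.0, 0.0], [-1.0, 0.0, 0.0]]
contact_force: [-0.5, -0.1, -2.2]
finger_gap: 63.2
time_s: 21.1
position: [447.3, 71.8, 81.8]
tool_rot: [[0.002, -0.0, 1.0], [0.0, 1.0, 0.0], [-1.0, 0.0, 0.002]]
contact_force: [-0.3, 0.7, -1.9]
finger_gap: 63.4
time_s: 21.6
position: [445.3, 71.4, 53.6]
tool_rot: [[-0.002, 0.0, 1.0], [-0.001, 1.0, -0.0], [-1.0, -0.001, -0.002]]
contact_force: [-0.2, -0.2, -1.7]
finger_gap: 63.5
[445.5  71.4  53.8] 63.5945027138292 [ 0.4  0.9 -1.9]
```

View pics/crop8.png

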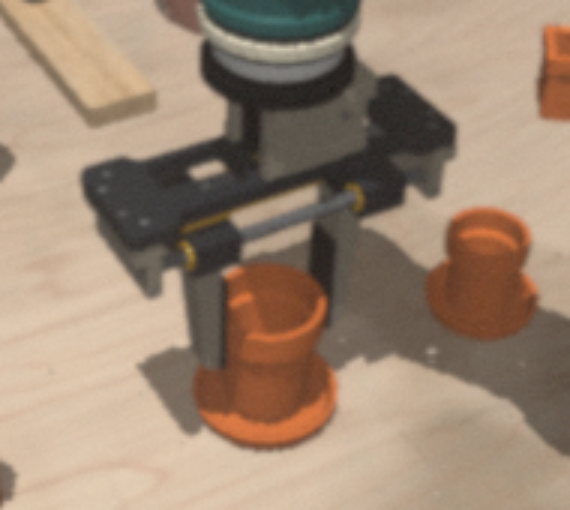

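The large pot is over the middle of its saucer at crop (268,390), and contact is expected at TCP z of about 47.2.

```bash
python3 -m handwheel '[{"rx":0,"ry":0,"rz":0,"dx":0.2,"dy":0,"dz":0,"jaw":0.55},{"rx":0,"ry":0,"rz":0,"dx":0.4,"dy":0,"dz":0,"jaw":0.55},{"rx":0,"ry":0,"rz":0,"dx":0.55,"dy":0,"dz":0,"jaw":0.55},{"rx":0,"ry":0,"rz":0,"dx":0.6,"dy":0,"dz":0,"jaw":0.55},{"rx":0,"ry":0,"rz":0,"dx":0.6,"dy":0,"dz":0,"jaw":0.55}]' 16
python3 -m handwheel '[{"rx":0,"ry":0,"rz":0,"dx":0.03,"dy":0,"dz":0,"jaw":0.55},{"rx":0,"ry":0,"rz":0,"dx":0.06,"dy":0,"dz":0,"jaw":0.55},{"rx":0,"ry":0,"rz":0,"dx":0.06,"dy":0,"dz":0,"jaw":0.55}]' 16
```

```text
time_s: 22.15
position: [445.9, 71.7, 48.6]
tool_rot: [[0.0, -0.0, 1.0], [0.0, 1.0, 0.0], [-1.0, 0.0, 0.0]]
contact_force: [0.6, -0.3, -2.0]
finger_gap: 63.5
time_s: 22.45
position: [445.9, 71.7, 48.0]
tool_rot: [[0.0, -0.0, 1.0], [0.0, 1.0, 0.0], [-1.0, 0.0, 0.0]]
contact_force: [-0.6, 0.6, -2.0]
finger_gap: 63.8
```

```bash
python3 -m handwheel '[{"rx":0,"ry":0,"rz":0,"dx":0.03,"dy":0,"dz":0,"jaw":0.55},{"rx":0,"ry":0,"rz":0,"dx":0.06,"dy":0,"dz":0,"jaw":0.55},{"rx":0,"ry":0,"rz":0,"dx":0.08,"dy":0,"dz":0,"jaw":0.55},{"rx":0,"ry":0,"rz":0,"dx":0.08,"dy":0,"dz":0,"jaw":0.55}]' 16
```

```text
time_s: 22.85
position: [445.9, 71.6, 47.2]
tool_rot: [[0.0, -0.0, 1.0], [0.0, 1.0, 0.0], [-1.0, 0.0, 0.0]]
contact_force: [-0.2, 0.9, -1.6]
finger_gap: 63.4
```

```bash
python3 -m handwheel '[{"rx":0,"ry":0,"rz":0,"dx":0.03,"dy":0,"dz":0,"jaw":0.55},{"rx":0,"ry":0,"rz":0,"dx":0.05,"dy":0,"dz":0,"jaw":0.55},{"rx":0,"ry":0,"rz":0,"dx":0.05,"dy":0,"dz":0,"jaw":0.55},{"rx":0,"ry":0,"rz":0,"dx":0.05,"dy":0,"dz":0,"jaw":0.55}]' 16
```

```text
time_s: 23.25
position: [446.0, 71.6, 47.1]
tool_rot: [[0.0, -0.0, 1.0], [0.0, 1.0, 0.0], [-1.0, 0.0, 0.0]]
contact_force: [-2.3, -0.4, 4.6]
finger_gap: 63.4
```

Contact at 4.6 N and z 47.1. I release, withdraw and check everything.

```bash
python3 -m handwheel '[{"rx":0,"ry":0,"rz":0,"dx":-0.03,"dy":0,"dz":0,"jaw":0.69},{"rx":0,"ry":0,"rz":0,"dx":-0.03,"dy":0,"dz":0,"jaw":0.73},{"rx":0,"ry":0,"rz":0,"dx":-0.03,"dy":0,"dz":0,"jaw":0.8},{"rx":0,"ry":0,"rz":0,"dx":-0.03,"dy":0,"dz":0,"jaw":0.9},{"rx":0,"ry":0,"rz":0,"dx":-0.03,"dy":0,"dz":0,"jaw":0.9}]' 16
python3 -m handwheel '[{"rx":0,"ry":0,"rz":0,"dx":-0.5,"dy":0,"dz":0,"jaw":0.9},{"rx":0,"ry":0,"rz":0,"dx":-2,"dy":0,"dz":0,"jaw":0.9},{"rx":0,"ry":0,"rz":0,"dx":-6,"dy":0,"dz":0,"jaw":1},{"rx":0,"ry":0,"rz":0,"dx":-10,"dy":0,"dz":0,"jaw":1},{"rx":0,"ry":0,"rz":0,"dx":-14,"dy":0,"dz":0,"jaw":1}]' 16
python3 -m handwheel '[{"rx":0,"ry":0,"rz":0,"dx":-3,"dy":-4,"dz":0,"jaw":1},{"rx":0,"ry":0,"rz":0,"dx":-4,"dy":-8,"dz":0,"jaw":1},{"rx":0,"ry":0,"rz":0,"dx":-5,"dy":-12,"dz":0,"jaw":1},{"rx":0,"ry":0,"rz":0,"dx":-5,"dy":-16,"dz":0,"jaw":1},{"rx":0,"ry":0,"rz":0,"dx":-5,"dy":-20,"dz":0,"jaw":1}]' 16
python3 -m handwheel '[{"rx":0,"ry":0,"rz":0,"dx":0,"dy":-4,"dz":0,"jaw":1},{"rx":0,"ry":0,"rz":0,"dx":0,"dy":-8,"dz":0,"jaw":1},{"rx":0,"ry":0,"rz":0,"dx":0,"dy":-12,"dz":0,"jaw":1},{"rx":0,"ry":0,"rz":0,"dx":0,"dy":-16,"dz":0,"jaw":1},{"rx":0,"ry":0,"rz":0,"dx":0,"dy":-20,"dz":0,"jaw":1}]' 16
python3 - <<'E'
from h import *
print(read_state()['time_s'])
for n in('scene','top'):
    f=grab(n,f'pics/{n}9.png');m=orange(f);Q=pts(f,m>0)
    for k,x,y,h,D in(('small',615,290,44,61),('medium',452,-90,57,74),('large',446,71.5,70,87),('planter',601,-290.5,56,0),('prop',458,252,50,0)):
        P=Q[np.linalg.norm(Q[:,:2]-[x,y],axis=1)<D/2+12+20*(D==0)]
        if len(P)<30: print(n,k,'hidden');continue
        zt=np.percentile(P[:,2],97);F=lambda a:circ(cv2.convexHull(a[:,:2].astype(np.float32))[:,0].astype(float))
        print(n,k,'ztop %.1f'%zt,'rim',*F(P[P[:,2]>zt-5]),'saucer' if D else '',*(F(P[P[:,2]<zt-h+13]) if D else ()))
E
```

```text
time_s: 23.75
position: [446.0, 71.7, 46.9]
tool_rot: [[0.0, -0.0, 1.0], [-0.0, 1.0, 0.0], [-1.0, -0.0, 0.0]]
contact_force: [0.4, 0.5, -0.0]
finger_gap: 82.8
time_s: 24.25
position: [445.5, 71.4, 188.7]
tool_rot: [[-0.0, 0.0, 1.0], [-0.0, 1.0, -0.0], [-1.0, -0.0, -0.0]]
contact_force: [0.6, 0.6, 0.1]
finger_gap: 91.6
time_s: 24.75
position: [445.8, -129.9, 237.9]
tool_rot: [[0.002, -0.0, 1.0], [0.001, 1.0, 0.0], [-1.0, 0.001, 0.002]]
contact_force: [0.7, 0.0, -0.8]
finger_gap: 92.1
time_s: 25.25
position: [445.8, -329.7, 237.3]
tool_rot: [[0.001, -0.0, 1.0], [0.0, 1.0, 0.0], [-1.0, 0.0, 0.001]]
contact_force: [0.2, -0.0, 0.0]
finger_gap: 91.8
25.25
scene small ztop 47.8 rim [615.2 291.5] 38.955644763490184 saucer [613.  291.2] 57.34037813967072
scene medium ztop 60.3 rim [451.  -87.3] 50.65362455505342 saucer [450.8 -88.6] 71.36176002152905
scene large ztop 73.6 rim [445.2  73.1] 62.74174926351528 saucer [444.3  73. ] 82.50334325173027
scene planter ztop 54.9 rim [ 600.7 -291.1] 59.603247067977364 
scene prop ztop 49.9 rim [457.3 252.9] 40.15096526964497 
top small ztop 52.3 rim [617.1 289.6] 38.09604935590788 saucer [614.5 289.5] 56.274680850401985
top medium ztop 64.6 rim [452.  -89.5] 50.39692420512267 saucer [452.2 -91.6] 70.75523386853669
top large ztop 77.3 rim [446.   71.2] 62.88307291187334 saucer [446.3  71.3] 83.23782050497246
top planter ztop 59.8 rim [ 601.3 -291.3] 61.455012644334765 
top prop ztop 53.7 rim [458.3 250.8] 40.112301075529466
```

View pics/scene9.png

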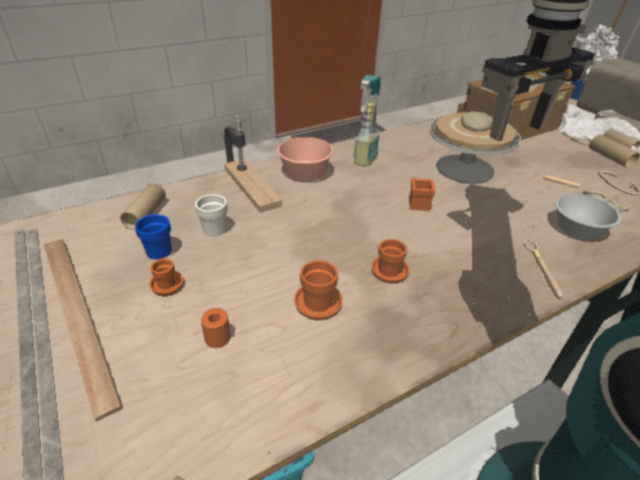

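View pics/top9.png

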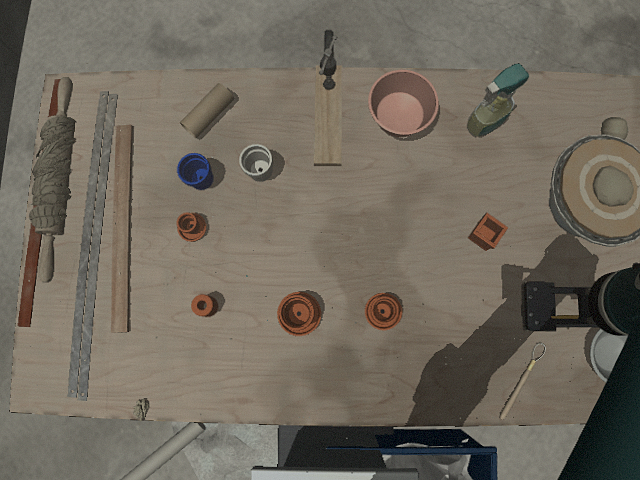

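Both views show the three pots upright in their own saucers. In the top view the small is at (192,226), the large at (300,313) and the medium at (384,310). The planter at (488,231) and prop at (204,304) are untouched and the arm is clear.

```bash
python3 -c "
from workcell import manip;print(manip.close_job())"
```

```text
the job is handed in; nothing more can be done
None
```

I stood the small, medium and large pots in their own saucers, in that order, and handed the job in at about 25 s of the 86 s allowed. Each pot was lowered until light contact of about 1–5 N, then released slowly.

- **Fit:** both final views show all three pots upright. Each rim is within about 3 mm of its saucer's centre, against 8–12 mm allowed. The rim tops rose about 4–5 mm, which matches feet flat on the 5 mm floors.
- **Left in place:** saucers, planter and prop read within about 2 mm of their first measured positions, which is the measuring error. The blue and white pots look untouched.
- **Disagreements:** the two cameras differ by about 2 mm in position and 4 mm in height, the same offset as at the start. The small pot sits about 2–3 mm off centre towards +x, and I left it there.
- **Refused call:** the first move call was refused because some keys were missing, and nothing moved.

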